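# Take the rear template from the crowded hook and stand it in the slotted block

### The job

Two plywood templates hang one behind the other on one hook. First move the front one over to the empty hook and leave it hanging there, then take the rear one off and stand it upright, foot down and fully home, in the slot of the wooden block. Do not let either template fall over, and leave everything else on the bench where it is.

Things in the scene. Friction and masses are not known exactly. Their poses are not given: they have to be found in the camera images.
- full_hook: Fixed wooden stand, the one with both templates on it: base 120 x 90 x 18 mm, post 22 mm wide, and a level flat steel bar as hook (16 mm wide, 5 thick) along its own -x, from x = 0 to -115 mm, top face 200 mm above the bench. Nothing stands above the bar but its tip's lip. Origin: on the bench under the hook's root, at the post's front face; z up.
- spare_hook: Fixed wooden stand, the empty one, left or right of the other: base 120 x 90 x 18 mm, post 22 mm wide, and a level flat steel bar as hook (16 mm wide, 5 thick) along its own -x, from x = 0 to -115 mm, top face 200 mm above the bench. Nothing stands above the bar but its tip's lip. Origin: on the bench under the hook's root, at the post's front face; z up.
- full_hook_tip (a point): Tip of the full hook: end of the bar, middle of its top face, 115 mm out from the post. Here an upturned lip, 5 mm thick, stands 10 mm above the bar's top face. A template must be lifted to pass it: 11 to 28 mm, 19 is the middle.
- spare_hook_tip (a point): Tip of the empty hook: end of the bar, middle of its top face, 115 mm out from the post. Here an upturned lip, 5 mm thick, stands 10 mm above the bar's top face. A template must be lifted to pass it: 11 to 28 mm, 19 is the middle.
- front_template: Loose plywood template, 14 mm thick (own x), 172 tall (own z), 0.10 to 0.19 kg, hung by its top tab in front, nearer the hook's tip, about 79 mm out from the post, its face across the hook. Lower end: a round disc of 90 mm diameter with one large dark spot; 60 mm wide neck above it. Origin: middle of its lower end, 60 mm above the bench when hanging.
- rear_template: Loose plywood template, 14 mm thick (own x), 172 tall (own z), 0.10 to 0.19 kg, hung by its top tab behind the front one, nearer the post, about 30 mm out from the post, its face across the hook. Stepped outline, widening downwards from 54 to 64 to a straight foot 76 mm wide (lowest 50 mm); six small dark spots. Origin: middle of its lower end, 60 mm above the bench when hanging.
- front_template_eye (a point): Middle of the upper edge of the front template's closed hanging window, 140 mm above its lower end; it rests on the hook. Window: 26 mm wide (own y), from 34 mm below this point up to it. Tab: 46 mm wide. Above this point the tab is solid for 32 mm: grip it there, across the 46 mm width or the 14 mm thickness.
- rear_template_eye (a point): Middle of the upper edge of the rear template's closed hanging window, 140 mm above its lower end; it rests on the hook. Window: 26 mm wide (own y), from 34 mm below this point up to it. Tab: 46 mm wide. Above this point the tab is solid for 32 mm: grip it there, across the 46 mm width or the 14 mm thickness.
- slot_block: Fixed wooden block 84 x 160 x 50 mm (own x, y, z) with a straight slot all along its own y through its middle, open at both ends: 22 mm wide, floor 10 mm above the bench, mouth chamfered 8 mm to 38 mm wide at the top. Origin: centre of the underside. The template stands in it with its width along the slot, either way round.
- glue_bottle: Bystander, to be left alone: white glue bottle, 60 mm across, 160 tall. Origin: on its underside.
- tin: Bystander, to be left alone: plain steel can, 72 mm across, 90 tall. Origin: on its underside.
- tape_roll: Bystander, to be left alone: roll of tape lying flat, 90 mm across, 25 tall. Origin: on its underside.
- offcut: Bystander, to be left alone: wooden offcut 110 x 55 x 40 mm. Origin: on its underside.
- try_square: Bystander, to be left alone: try square lying flat: stock 100 mm long, blade 150 mm long. Origin: on its underside.
- mallet: Bystander, to be left alone: hammer lying flat. Origin: on its underside.

How it is judged:
By the outcome, as a careful person would: the job done as asked, in the order asked, and still so for the second after the job is handed in, with the robot touching nothing.
It also fails if it takes over 58 s, if anything falls off the work surface, if the arm or the gripper's body presses on something with over 40 N, if the wrist force passes 120 N, or if a joint passes its speed limit or range.

### The arm

A 6-joint arm with a two-finger parallel gripper is mounted at the origin on the work surface. World frame = base frame: x ahead of the robot, y to its left, z up, the work surface at z = 0. Lengths are in m, angles in rad, forces in N, time in s.
With the tool pointing down it reaches from about 0.325 to 0.75 m from the base axis. Payload 7.6 kg.
Tool frame: the origin (TCP) lies midway between the tips of the shut fingers; the grasp point (between the pads) lies 19 mm behind it (r.grip_depth is the x of the grasp point in the tool frame, in m); x points along the fingers, y is the direction in which the jaws open and shut, and the axes are right-handed (so a half turn about x gives the same grasp; the last joint's range is limited). The gripper opens to 85 mm and grips with 20 to 120 N. Pads are 22 mm wide; open, the fingers measure 114 mm over their backs; the gripper's body (76 mm by 85 mm) begins 54 mm behind the grasp point. The pads swing forward as they close: fully open they stand 13 mm farther back than shut.
Start: joints at [-1.299, 0.052, 1.401, -0, 1.689, -0.07], TCP at [0.176, -0.495, 0.231] pointing down, gripper open.
Joint ranges: [-2.9, 2.9], [-0.91, 2.17], [0.12, 2.37], [-1.06, 4.2], [0.26, 2.73], [-2.93, 2.93]. Speed limits (rad/s): [2.57, 2.57, 3.01, 3.14, 3.14, 3.14].

### API

Orientations are given as [roll, pitch, yaw] about the fixed x, y, z axes, in that order (R = Rz(yaw) Ry(pitch) Rx(roll)).
In Python, from plant import r gives the robot as it stands.
- The arm moves only by the shell command python3 -m pendant 'ROWS' [FORCE]. ROWS is JSON, a list of rows, each a list of 3 entries, a list of its own where there are three numbers: the closure, from -1 (fully open) to 1 (shut), so that 0 is half open, then the shift along the tool's x, y, z in m, then the turn about the tool's x in degrees. In form: [[hand, [tx, ty, tz], twist], ...]. A call has 1 to 20 rows; each row shifts and turns the commanded pose from where the row before left it, along the tool's axes as they then stand; what a row does not reach is not made up. A row lasts 1/8 s, in which the tool goes at most 62.5 mm and 10.7 degrees, less where a joint would pass 70% of its speed; a pose out of reach is approached as far as the arm can. A call with a gripper value outside its range is refused whole. The fingers move at their own pace and stop on an object; FORCE is the grip in N (left out, the last holds). Time passes only in rows, so rows that do not move let the fingers close. It gives the time, the measured TCP pose, the force and the opening at its end, in the units of the state.
- r.read_state(): the state, without advancing time (a new reading comes with each control period).
- r.read_camera(name): name is "scene" or "top" or "wrist"; returns a dict with "frame" (400x640x3 uint8, red, green, blue), "z_map" (400x640 float32, m along the optical axis (not along the pixel's ray), 0 where there is no reading), "fx", "fy", "cx", "cy" (pixels), "camera_from_world" (4x4, takes a point from world to camera coordinates); the wrist camera has in their place "hand_eye" (4x4, takes a point from camera to tool coordinates, whose origin is the TCP and whose axes are the tool frame's). Camera axes: x right, y down, z forward; pixel columns grow to the right and rows downward; lengths in m; the calibration is good to about 2 mm. A picture is of the moment at which its call begins: read the wrist's pose just before it.
- r.close_job(): hands the job in, once; it reports no verdict.
Trained networks look in a picture, given as the dict that the camera call returned (one of the last four; its "shot" number tells which), for a name from the list of things; names that differ only in an ending like _2 or _b are one class to them, and where a whole thing is asked for, a point or a joint stands for the part that bears it (a point fixed in the world has none). Each returns a list of dicts, best first, with "p" (0 to 1); they miss things now and then, are a little off and sometimes report something else, mostly with a low value. They report only what shows in the picture. A call takes as long as a camera call.
- r.trace(picture, label): "pixels" (400x640 bool, what is visible of it) and "uv" ([column, row] in pixels, amid what is visible of it).
- r.pinpoint(picture, label): "uv" ([column, row] in pixels: a listed point, or the origin of a listed thing).
The state is a dict: "time": time; "joints": joint angles; "qvel": joint speeds; "joint_efforts": joint torques, N m; "ee_pos": TCP position; "tcp_rot": TCP orientation; "force": force on the tool from outside, world axes, zero at the start; "wrist_torque": the same for the moment, N m; "gripper_width": finger opening in m.
Only numpy, scipy, OpenCV 4.12 (cv2) and the standard library are available. Lean on these libraries where they do the work, as an engineer would, in place of code of your own. Each camera call takes 0.05 s, during which the arm holds its last target.

## Working session

There is one attempt and no reset: what is moved stays moved. The work goes in short steps, Python scripts to look and compute and a shell command to move; the robot and the scene stay as the last step left them, time stands still between calls to the robot, and variables do not carry over. Pictures are saved under pics/ and viewed, and the job is handed in when it is done.

```bash
ls; mkdir -p pics; cat > h.py <<'E'
import numpy as np,cv2
from plant import r
from scipy.spatial.transform import Rotation as R
def save(c,n): cv2.imwrite(f'pics/{n}.png',c['frame'][:,:,::-1])
def cfw(c,st=None):
    if 'camera_from_world' in c: return np.array(c['camera_from_world'])
    T=np.eye(4);T[:3,:3]=R.from_euler('xyz',st['tcp_rot']).as_matrix();T[:3,3]=st['ee_pos']
    return np.linalg.inv(T@np.array(c['hand_eye']))
def cloud(c,st=None):
    z=c['z_map'];v,u=np.mgrid[:z.shape[0],:z.shape[1]]
    p=np.stack([(u-c['cx'])/c['fx']*z,(v-c['cy'])/c['fy']*z,z,np.ones_like(z)],-1)
    return (p@np.linalg.inv(cfw(c,st)).T)[...,:3]
E
python3 - <<'E'
from h import *
print(r.read_state(), r.grip_depth)
for n in ['scene','top','wrist']:
    st=r.read_state();c=r.read_camera(n);save(c,n+'0')
    P=cloud(c,st)
    if n=='wrist': print(c['hand_eye'])
    for l in ['full_hook','spare_hook','full_hook_tip','spare_hook_tip','front_template','rear_template','front_template_eye','rear_template_eye','slot_block','glue_bottle','tin','tape_roll','offcut','try_square','mallet']:
        if n=='wrist' and 'template' not in l and 'hook' not in l: continue
        a=r.pinpoint(c,l)
        if a:
            uv=a[0]['uv']; i,j=int(np.clip(round(uv[1]),0,399)),int(np.clip(round(uv[0]),0,639))
            print(n,l,round(a[0]['p'],2),np.round(uv),P[i,j].round(3) if c['z_map'][i,j]>0 else None, len(a))
E
```

```text
pics
{'time': 0.0, 'joints': array([-1.29927364e+00,  5.28265369e-02,  1.40171670e+00,  9.69115535e-06,
        1.68858844e+00, -7.02799752e-02]), 'qvel': array([-0.00026705,  0.00034672, -0.00045766,  0.00184812, -0.00112006,
        0.00096239]), 'joint_efforts': array([ 2.17224169e-04, -3.81672013e+01, -3.60183764e+01, -6.18110107e-06,
        6.13129712e-03, -2.03902772e-06]), 'ee_pos': array([ 0.17592757, -0.49433331,  0.23048183]), 'tcp_rot': array([-1.64733065,  1.56925727,  1.83606579]), 'force': array([-0.01663063,  0.35221582,  0.7464114 ]), 'wrist_torque': array([ 0.0119488 , -0.00825894, -0.01989737]), 'gripper_width': 0.0850189936729518} -0.0187
scene full_hook 0.68 [252. 185.] [ 0.685 -0.212  0.028] 1
scene spare_hook 0.95 [336. 262.] [0.655 0.163 0.035] 2
scene full_hook_tip 0.68 [280. 137.] [ 0.486 -0.324 -0.001] 3
scene spare_hook_tip 0.74 [370. 209.] [0.446 0.093 0.001] 2
scene front_template 0.67 [270. 169.] [ 0.595 -0.24  -0.001] 1
scene rear_template 0.76 [257. 174.] [ 0.647 -0.238  0.024] 1
scene front_template_eye 0.75 [267. 142.] [ 0.615 -0.183  0.229] 1
scene
[... 866 characters left out ...]
ear_template_eye 0.69 [405. 155.] [ 0.648 -0.208  0.232] 2
top slot_block 0.8 [325. 244.] [ 0.442 -0.023  0.01 ] 1
top glue_bottle 0.79 [170. 244.] [0.425 0.391 0.093] 1
top tin 0.73 [318. 142.] [0.718 0.005 0.091] 2
top tape_roll 0.68 [319. 172.] [ 0.654 -0.     0.002] 1
top offcut 0.98 [437. 249.] [ 0.434 -0.335  0.04 ] 2
top try_square 0.6 [178. 197.] [0.564 0.403 0.021] 1
top mallet 0.55 [468. 187.] [ 0.616 -0.433  0.025] 1
[[-1.99378748e-03 -3.25074273e-01  9.45686387e-01 -1.42928172e-01]
 [ 9.99998012e-01 -6.40443471e-04  1.88814373e-03 -5.94332607e-04]
 [-8.12827879e-06  9.45688271e-01  3.25074904e-01 -8.32467434e-02]
 [ 0.00000000e+00  0.00000000e+00  0.00000000e+00  1.00000000e+00]]
```

View pics/scene0.png

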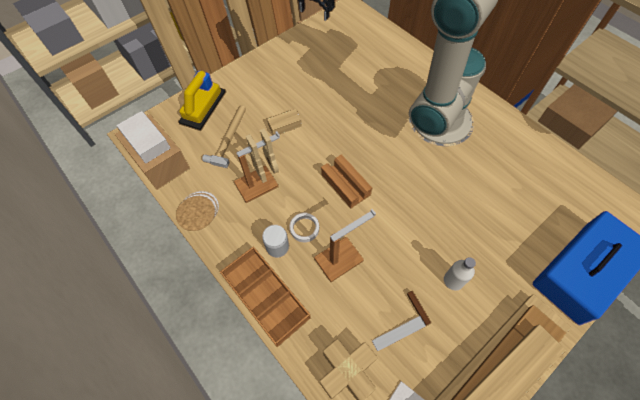

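View pics/top0.png

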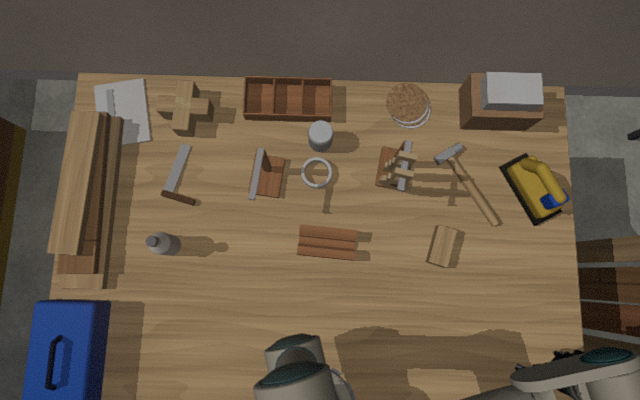

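```bash
python3 - <<'E'
from h import *
c=r.read_camera('top');P=cloud(c);z=P[...,2];np.save('top0.npy',P)
def rect(m,n):
    p=P[m][:,:2].astype(np.float32)
    (cx,cy),(w,h),a=cv2.minAreaRect(p);print(n,m.sum(),'c',round(cx,4),round(cy,4),'wh',round(w,3),round(h,3),'ang',round(a,1),'z',P[m][:,2].mean().round(4)); return p
v=c['z_map']>0
x,y=P[...,0],P[...,1]
for n,b in dict(full=(.45,.75,-.3,-.1),spare=(.45,.72,.06,.26)).items():
    B=v&(x>b[0])&(x<b[1])&(y>b[2])&(y<b[3])
    rect(B&(z>.01)&(z<.024),n+' base')
    rect(B&(z>.193)&(z<.206),n+' bar')
    m=B&(z>.193)&(z<.206)
    rect(B&(z>.206)&(z<.215),n+' lip')
    mm=B&(z>.222)&(z<.24)
    k,lab=cv2.connectedComponents(mm.astype(np.uint8))
    for i in range(1,k):
        if (lab==i).sum()>8: rect(lab==i,n+' tab')
B=v&(x>.33)&(x<.56)&(y>-.14)&(y<.1)
rect(B&(z>.044)&(z<.056),'block')
E
```

```text
full base 323 c 0.5846 -0.1863 wh 0.105 0.308 ang 70.4 z 0.0177
full bar 260 c 0.6328 -0.2097 wh 0.045 0.134 ang 77.7 z 0.1999
full lip 60 c 0.6292 -0.2089 wh 0.045 0.129 ang 77.5 z 0.2103
full tab 133 c 0.6489 -0.214 wh 0.047 0.015 ang 77.3 z 0.2313
full tab 127 c 0.6063 -0.2044 wh 0.046 0.016 ang 77.0 z 0.2314
spare base 838 c 0.6376 0.1541 wh 0.091 0.121 ang 83.0 z 0.0178
spare bar 352 c 0.5993 0.1585 wh 0.021 0.133 ang 82.8 z 0.1998
spare lip 14 c 0.5357 0.1662 wh 0.013 0.005 ang 81.4 z 0.2102
block 1201 c 0.446 -0.025 wh 0.16 0.084 ang 85.5 z 0.0496
```

The scene view shows the two templates on the hook at about (262,145) and the empty hook at (350,235). In the top view they are at (403,165) and (258,175), and the block is at (328,243). Next I'll plan a hover above the front tab and measure with the wrist camera.

```bash
cat >> h.py <<'E'
def plan(goal,jawdeg=None,st=None):
    """twist (deg, about tool x) to bring jaw axis to jawdeg (mod 180), then shift in tool axes after twist"""
    st=st or r.read_state();M=R.from_euler('xyz',st['tcp_rot']).as_matrix()
    tw=0
    yaw=np.degrees(np.arctan2(M[1,1],M[0,1]))
    if jawdeg is not None:
        d=(jawdeg-yaw+90)%180-90; tw=-d  # x points down
    M2=M@R.from_euler('x',tw,degrees=True).as_matrix()
    s=M2.T@(np.array(goal)-st['ee_pos'])
    print('jaw yaw',yaw.round(2),'toolx',M[:,0].round(3),'z',M[:,2].round(3),'tcp',st['ee_pos'].round(4),'twist',round(tw,2),'shift',s.round(4),'j6',st['joints'][5].round(2)); return tw,s
E
python3 - <<'E'
from h import *
plan([.58,-.199,.33],77.4)
E
```

```text
jaw yaw -70.42 toolx [ 0. -0. -1.] z [-0.942 -0.335  0.   ] tcp [ 0.176  -0.4946  0.2313] twist 32.18 shift [-0.0987 -0.3766 -0.3298] j6 -0.07
```

```bash
python3 -m pendant '[[-1,[-0.05,0,0],0],[-1,[-0.05,0,0],0],[-1,[0,0,0],10],[-1,[0,0,0],10],[-1,[0,0,0],10],[-1,[0,0,0],2.2],[-1,[0,-0.038,-0.033],0],[-1,[0,-0.038,-0.033],0],[-1,[0,-0.038,-0.033],0],[-1,[0,-0.038,-0.033],0],[-1,[0,-0.038,-0.033],0],[-1,[0,-0.038,-0.033],0],[-1,[0,-0.038,-0.033],0],[-1,[0,-0.038,-0.033],0],[-1,[0,-0.038,-0.033],0],[-1,[0,-0.036,-0.033],0],[-1,[0,0,0],0],[-1,[0,0,0],0]]' 60
cat > tabs.py <<'E'
from h import *
import sys
st=r.read_state();c=r.read_camera('wrist');save(c,sys.argv[1]);P=cloud(c,st);v=c['z_map']>0
z=P[...,2]
def comps(lo,hi,n,minpx=150):
    m=(v&(z>lo)&(z<hi)).astype(np.uint8);k,l=cv2.connectedComponents(m)
    for i in range(1,k):
        q=P[l==i]
        if len(q)>minpx:
            a=cv2.minAreaRect(q[:,:2].astype(np.float32));print(n,len(q),np.round(a[0],4),np.round(a[1],4),round(a[2],1),'z',np.median(q[:,2]).round(4))
if __name__=='__main__':
    comps(.222,.24,'tab');comps(.194,.205,'bar');comps(.206,.216,'lip',40)
    for l in ['front_template_eye','rear_template_eye','full_hook_tip','spare_hook_tip']:
        for a in r.pinpoint(c,l)[:1]: 
            i,j=int(min(a['uv'][1],399)),int(min(a['uv'][0],639));print(l,a['p'],a['uv'],P[i,j])
    plan(st['ee_pos'],77.4)
E
python3 tabs.py w1
```

```text
time: 4.35
ee_pos: [0.5803, -0.1981, 0.3312]
tcp_rot: [0.766, 1.57, -2.596]
force: [0.5, -0.7, 0.2]
gripper_width: 0.0851
tab 1152 [ 0.6481 -0.2142] [0.0456 0.0141] 78.2 z 0.2323
tab 1122 [ 0.6052 -0.2051] [0.046  0.0146] 77.6 z 0.2322
bar 1186 [ 0.6756 -0.2194] [0.0219 0.0418] 78.3 z 0.2002
bar 638 [ 0.6251 -0.2095] [0.0456 0.0277] 77.7 z 0.2003
bar 364 [ 0.579  -0.2029] [0.0159 0.0197] 78.2 z 0.2003
lip 117 [ 0.612  -0.2067] [0.0453 0.0005] 77.6 z 0.2108
lip 116 [ 0.5678 -0.2011] [0.0159 0.0054] 81.4 z 0.2102
front_template_eye 0.57 [318.4, 168.6] [ 0.61070788 -0.20549412  0.23234589]
full_hook_tip 0.84 [324.0, 206.6] [ 0.57002792 -0.20214231  0.20941543]
jaw yaw -102.7 toolx [ 0.001 -0.    -1.   ] z [-0.976  0.22  -0.001] tcp [ 0.58   -0.1986  0.3319] twist -0.1 shift [ 0.0007 -0.0006 -0.0003] j6 1.4
```

View pics/w1.png

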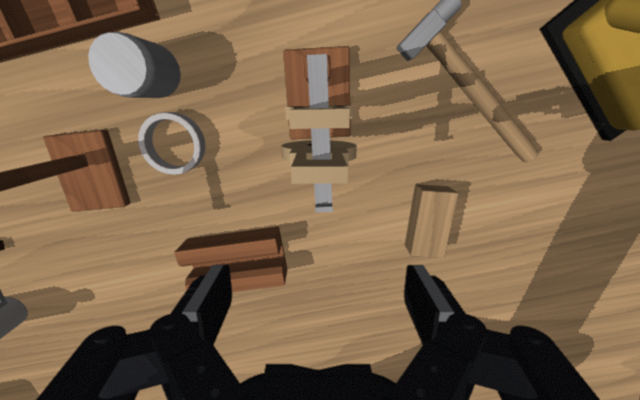

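The wrist view shows the front tab at (320,175), the rear tab at (318,118) and the lip at (324,207). The jaws are aligned with the tab width, so I'll go down on the front tab.

```bash
python3 -c "
from h import *
plan([.6052,-.2051,.200],77.6)"
```

```text
jaw yaw -102.7 toolx [ 0.001 -0.    -1.   ] z [-0.976  0.22  -0.001] tcp [ 0.58   -0.1986  0.3319] twist -0.3 shift [ 0.1319  0.0009 -0.0259] j6 1.4
```

```bash
python3 -m pendant '[[-1,[0,0.001,-0.026],0],[-1,[0.03,0,0],0],[-1,[0.03,0,0],0],[-1,[0.03,0,0],0],[-1,[0.022,0,0],0],[-1,[0.012,0,0],0],[-1,[0.008,0,0],0],[-1,[0,0,0],0]]' 60
python3 tabs.py w2
```

```text
time: 5.6
ee_pos: [0.6057, -0.2046, 0.1995]
tcp_rot: [2.539, 1.571, -0.823]
force: [-0.0, 0.3, 0.3]
gripper_width: 0.0856
tab 4925 [ 0.6481 -0.2142] [0.0462 0.015 ] 78.1 z 0.2321
tab 1304 [ 0.6168 -0.1617] [0.0227 0.0146] 24.5 z 0.232
tab 1294 [ 0.5974 -0.2479] [0.0149 0.0229] 39.9 z 0.232
tab 4287 [ 0.6053 -0.2049] [0.0464 0.0159] 78.1 z 0.232
bar 4167 [ 0.675  -0.2202] [0.0458 0.0428] 77.3 z 0.2003
bar 1524 [ 0.6192 -0.2078] [0.046  0.0188] 78.6 z 0.2004
bar 242 [ 0.5703 -0.2015] [0.0157 0.0035] 79.8 z 0.2016
lip 570 [ 0.6549 -0.2156] [0.046  0.0008] 78.3 z 0.2113
lip 979 [ 0.6121 -0.2063] [0.0462 0.0019] 77.6 z 0.2113
lip 72 [ 0.6142 -0.1627] [0.0007 0.0199] 77.1 z 0.2148
lip 67 [ 0.5958 -0.2461] [0.0007 0.0202] 78.5 z 0.2147
lip 383 [ 0.5678 -0.2009] [0.0159 0.0067] 81.2 z 0.2098
front_template_eye 0.76 [316.5, 265.5] [ 0.61219086 -0.20528308  0.21059317]
rear_template_eye 0.95 [317.6, 190.2] [ 0.65505962 -0.21541802  0.23046635]
full_hook_tip 0.73 [327.0, 328.5] [ 0.56966168 -0.20187801  0.20565894]
jaw yaw -102.61 toolx [ 0.001 -0.001 -1.   ] z [-0.976  0.218 -0.001] tcp [ 0.606  -0.2046  0.2002] twist -0.01 shift [0.0007 0.0001 0.0003] j6 1.41
```

View pics/w2.png

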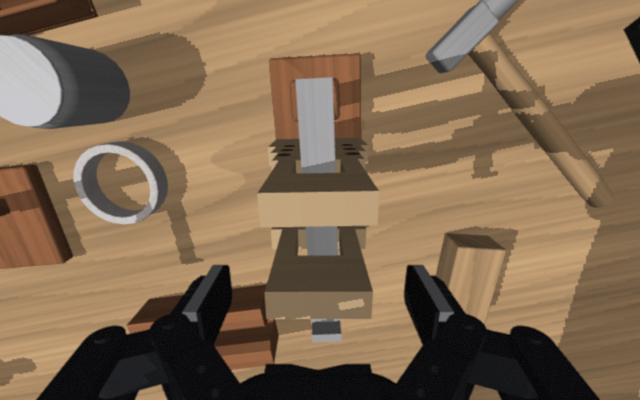

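The tab at (319,300) sits midway between the fingers, so I'll close.

```bash
python3 -m pendant '[[1,[0,0,0],0],[1,[0,0,0],0],[1,[0,0,0],0],[1,[0,0,0],0],[1,[0,0,0],0],[1,[0,0,0],0]]' 60
python3 tabs.py w3
```

```text
time: 6.6
ee_pos: [0.6059, -0.2045, 0.1997]
tcp_rot: [2.91, 1.57, -0.452]
force: [0.5, -0.5, 3.1]
gripper_width: 0.0452
tab 4916 [ 0.6482 -0.2141] [0.0463 0.015 ] 78.0 z 0.2322
tab 6109 [ 0.6052 -0.2044] [0.0727 0.024 ] 77.3 z 0.232
bar 4145 [ 0.6749 -0.2204] [0.0456 0.0431] 76.8 z 0.2002
bar 1501 [ 0.6198 -0.2078] [0.046  0.0177] 77.5 z 0.2004
bar 244 [ 0.5705 -0.2015] [0.0159 0.0035] 77.1 z 0.2018
lip 565 [ 0.6549 -0.2157] [0.0458 0.0009] 78.6 z 0.2113
lip 1433 [ 0.6141 -0.2063] [0.0721 0.0057] 77.4 z 0.2115
lip 382 [ 0.5675 -0.2009] [0.0158 0.0069] 79.8 z 0.2099
front_template_eye 0.59 [313.0, 266.5] [ 0.61283549 -0.2038071   0.21206551]
rear_template_eye 0.67 [318.5, 188.7] [ 0.6550261  -0.21567299  0.22755677]
full_hook_tip 0.58 [325.7, 327.7] [ 0.57011607 -0.20074976  0.20514432]
jaw yaw -102.62 toolx [ 0.001 -0.    -1.   ] z [-0.976  0.218 -0.001] tcp [ 0.6059 -0.2045  0.1997] twist -0.02 shift [-0.  0. -0.] j6 1.41
```

View pics/w3.png

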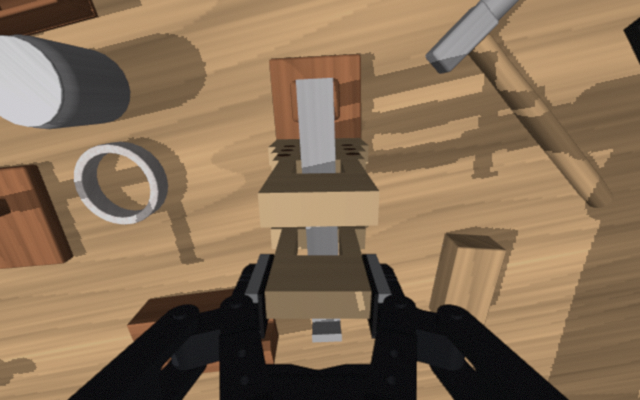

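The fingers are on both edges of the tab. I'll lift 19 mm and check.

```bash
python3 -m pendant '[[1,[-0.007,0,0],0],[1,[-0.007,0,0],0],[1,[-0.005,0,0],0],[1,[0,0,0],0]]'
python3 tabs.py w4
```

```text
time: 7.35
ee_pos: [0.6059, -0.2046, 0.2189]
tcp_rot: [2.875, 1.57, -0.487]
force: [0.2, 0.0, -1.4]
gripper_width: 0.0452
tab 3644 [ 0.6481 -0.2143] [0.0461 0.0148] 78.4 z 0.2322
tab 2548 [ 0.614  -0.2063] [0.0723 0.0059] 77.5 z 0.2325
bar 3225 [ 0.6751 -0.2198] [0.046  0.0422] 78.8 z 0.2002
bar 1241 [ 0.6155 -0.2092] [0.016 0.029] 80.0 z 0.2003
bar 165 [ 0.6128 -0.1906] [0.0146 0.0077] 30.9 z 0.1993
bar 163 [ 0.6053 -0.2201] [0.0076 0.016 ] 38.1 z 0.1998
lip 385 [ 0.6549 -0.2156] [0.046  0.0007] 78.5 z 0.2111
lip 161 [ 0.6149 -0.1897] [0.012  0.0059] 46.2 z 0.2112
lip 156 [ 0.608  -0.2228] [0.0041 0.0108] 8.3 z 0.211
front_template_eye 0.84 [314.2, 266.9] [ 0.61235789 -0.2042312   0.23055137]
rear_template_eye 0.88 [319.2, 178.6] [ 0.65490292 -0.216197    0.23032619]
jaw yaw -102.62 toolx [-0.001  0.    -1.   ] z [-0.976  0.218  0.001] tcp [ 0.6056 -0.2045  0.2179] twist -0.02 shift [-0.0009  0.0001 -0.0003] j6 1.41
```

View pics/w4.png

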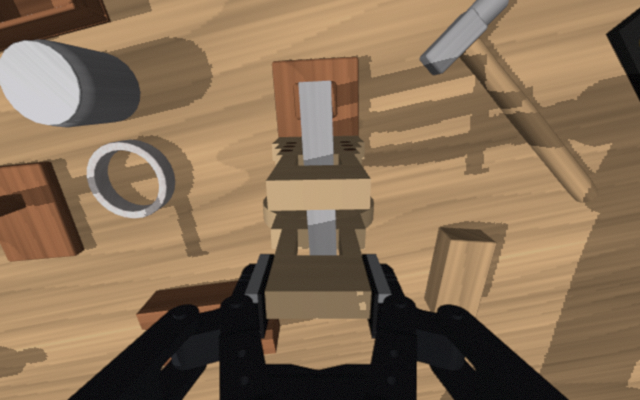

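It lifted cleanly. The tab sits about 2.5 mm to one side of the bar, so I'll recentre and slide it out along the bar.

```bash
python3 -m pendant '[[1,[0,0.0025,0],0],[1,[0,0.0005,0.01],0],[1,[0,0.0005,0.012],0],[1,[0,0.0005,0.012],0],[1,[0,0.0005,0.012],0],[1,[0,0.0005,0.012],0],[1,[0,0.0005,0.015],0],[1,[0,0,0.015],0],[1,[0,0,0],0]]'
python3 - <<'E'
from h import *
st=r.read_state();c=r.read_camera('wrist');save(c,'w5')
c=r.read_camera('top');save(c,'t5')
# spare hook tip refined
P=cloud(c);v=c['z_map']>0;x,y,z=P[...,0],P[...,1],P[...,2]
m=v&(x>.5)&(x<.7)&(y>.1)&(y<.22)&(z>.195)&(z<.205)
q=P[m][:,:2];mu=q.mean(0);d=np.linalg.svd(q-mu)[2][0];d*=np.sign(d[0]);t=(q-mu)@d
print('bar',mu,d,np.degrees(np.arctan2(d[1],d[0])),t.min(),t.max(), mu+d*t.min())
plan([.47,.176,.219],90-7.2)
E
```

```text
time: 8.72
ee_pos: [0.5179, -0.1905, 0.2187]
tcp_rot: [2.807, 1.57, -0.555]
force: [-0.0, 0.4, -1.6]
gripper_width: 0.0451
bar [0.60340467 0.15797774] [ 0.99275454 -0.12016   ] -6.90133700721093 -0.07072428091284771 0.06369613493679029 [0.53319282 0.16647597]
jaw yaw -102.62 toolx [ 0.001 -0.    -1.   ] z [-0.976  0.219 -0.001] tcp [ 0.5187 -0.1907  0.2186] twist -5.42 shift [-0.0006 -0.3577  0.0943] j6 1.37
```

View pics/w5.png

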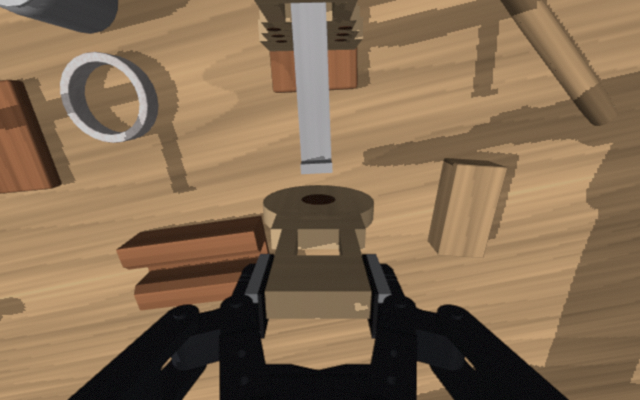

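The template is clear of the lip, with the tip at (316,165). I'll carry it across to the empty hook.

```bash
python3 -m pendant '[[1,[0,-0.01,0.003],-2.7],[1,[0,-0.02,0.006],-2.7],[1,[0,-0.03,0.008],0],[1,[0,-0.03,0.008],0],[1,[0,-0.03,0.008],0],[1,[0,-0.03,0.008],0],[1,[0,-0.03,0.008],0],[1,[0,-0.03,0.008],0],[1,[0,-0.03,0.008],0],[1,[0,-0.03,0.008],0],[1,[0,-0.03,0.008],0],[1,[0,-0.03,0.008],0],[1,[0,-0.018,0],0],[1,[0,-0.01,0],0],[1,[0,0,0],0],[1,[0,0,0],0]]'
cat > sp.py <<'E'
from h import *
import sys
st=r.read_state();c=r.read_camera('wrist');save(c,sys.argv[1]);P=cloud(c,st);v=c['z_map']>0
x,y,z=P[...,0],P[...,1],P[...,2]
m=v&(x>.5)&(x<.72)&(y>.1)&(y<.22)&(z>.195)&(z<.205)
q=P[m][:,:2];mu=q.mean(0);d=np.linalg.svd(q-mu,full_matrices=False)[2][0];d*=np.sign(d[0]);t=(q-mu)@d
print('bar',len(q),mu,d,np.degrees(np.arctan2(d[1],d[0])), 'end',mu+d*t.min(),'top',np.median(P[m][:,2]))
m=v&(x>.5)&(x<.56)&(y>.1)&(y<.22)&(z>.206)&(z<.214)
if m.sum()>5:print('lip',m.sum(),P[m].mean(0))
T=c['hand_eye']
plan(mu.tolist()+[.219],90+np.degrees(np.arctan2(d[1],d[0])),st)
print(r.pinpoint(c,'spare_hook_tip')[:1])
E
python3 sp.py w6
```

```text
time: 10.82
ee_pos: [0.4774, 0.1753, 0.2182]
tcp_rot: [1.359, 1.57, -1.909]
force: [-1.5, -0.6, -1.2]
gripper_width: 0.0454
bar 4849 [0.57178474 0.16201615] [ 0.99230588 -0.1238105 ] -7.112069132689816 end [0.53684498 0.1663756 ] top 0.2003358417107833
lip 358 [0.53497924 0.16672334 0.2100801 ]
jaw yaw -97.25 toolx [-0. -0. -1.] z [-0.992  0.126  0.   ] tcp [0.4774 0.1753 0.2182] twist -0.14 shift [-0.0008  0.0015 -0.0953] j6 1.98
[{'uv': [320.6, 155.3], 'p': 0.8}]
```

View pics/w6.png

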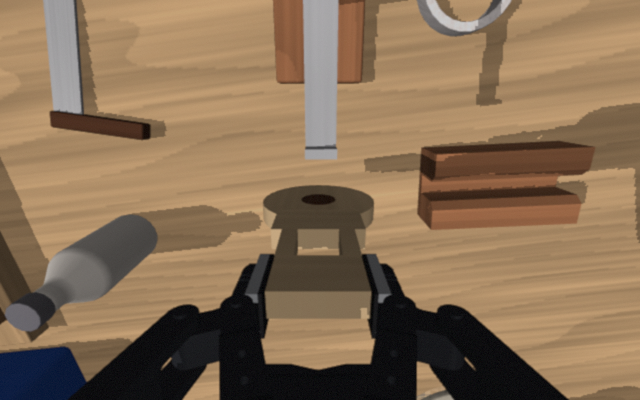

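It's lined up. I'll shift 1.5 mm sideways and slide it onto the bar.

```bash
python3 -m pendant '[[1,[0,0.0015,-0.01],0],[1,[0,0,-0.013],0],[1,[0,0,-0.013],0],[1,[0,0,-0.013],0],[1,[0,0,-0.013],0],[1,[0,0,-0.013],0],[1,[0,0,-0.013],0],[1,[0,0,-0.013],0],[1,[0,0,-0.013],0],[1,[0,0,0],0],[1,[0,0,0],0]]'
python3 sp.py w7
```

```text
time: 12.3
ee_pos: [0.5901, 0.1602, 0.2181]
tcp_rot: [0.37, 1.57, -2.897]
force: [0.1, -0.0, -1.4]
gripper_width: 0.0454
bar 4928 [0.62353522 0.15559515] [ 0.99209024 -0.12552668] -7.211171642596306 end [0.53605564 0.16666372] top 0.20025038803526518
lip 290 [0.53570279 0.16654173 0.20935078]
jaw yaw -97.21 toolx [-0. -0. -1.] z [-0.992  0.126  0.   ] tcp [0.5901 0.1602 0.2181] twist -0.0 shift [-0.0009  0.0003 -0.0337] j6 1.9
[{'uv': [318.9, 330.7], 'p': 0.73}]
```

View pics/w7.png

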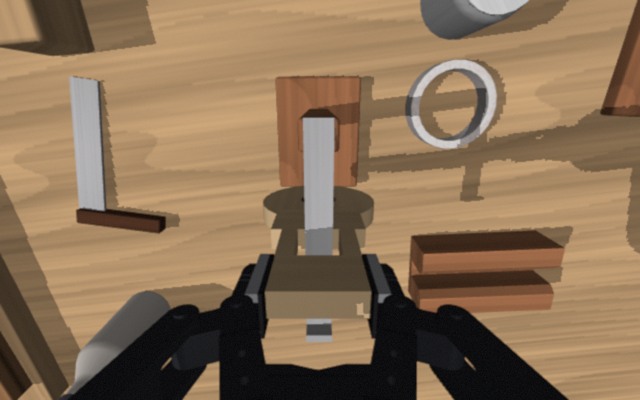

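The bar passes through the window, with the lip at (318,330) in front of the tab. I'll lower it onto the bar.

```bash
python3 -m pendant '[[1,[0.006,0,0],0],[1,[0.006,0,0],0],[1,[0.004,0,0],0],[1,[0.002,0,0],0],[1,[0.0005,0,0],0],[1,[0,0,0],0],[1,[0,0,0],0]]'

```

```text
time: 13.28
ee_pos: [0.5903, 0.1601, 0.1999]
tcp_rot: [3.102, 1.571, -0.166]
force: [0.4, 0.6, -1.4]
gripper_width: 0.0448
```

```bash
python3 -m pendant '[[1,[0.0007,0,0],0],[1,[0.0005,0,0],0],[1,[0,0,0],0]]'

```

```text
time: 13.65
ee_pos: [0.5903, 0.1602, 0.1997]
tcp_rot: [-2.909, 1.57, 0.106]
force: [-2.8, -0.7, 5.9]
gripper_width: 0.0448
```

Contact at +5.9 N, so it is resting on the bar. I'll open slowly.

```bash
python3 -m pendant '[[0,[-0.0005,0,0],0],[-0.3,[0,0,0],0],[-0.7,[0,0,0],0],[-1,[0,0,0],0],[-1,[0,0,0],0],[-1,[0,0,0],0]]'
python3 sp.py w8
```

```text
time: 14.4
ee_pos: [0.5902, 0.1602, 0.199]
tcp_rot: [1.524, 1.571, -1.743]
force: [0.1, 0.0, -0.6]
gripper_width: 0.0856
bar 6445 [0.61828827 0.15633201] [ 0.99226793 -0.12411426] -7.129608367583539 end [0.53547357 0.16669059] top 0.20027186440096906
lip 361 [0.53579706 0.16649058 0.20930344]
jaw yaw -97.22 toolx [-0. -0. -1.] z [-0.992  0.126  0.   ] tcp [0.5902 0.1602 0.199 ] twist -0.09 shift [-0.02    0.0003 -0.0283] j6 1.9
[{'uv': [319.9, 355.4], 'p': 0.68}]
```

View pics/w8.png

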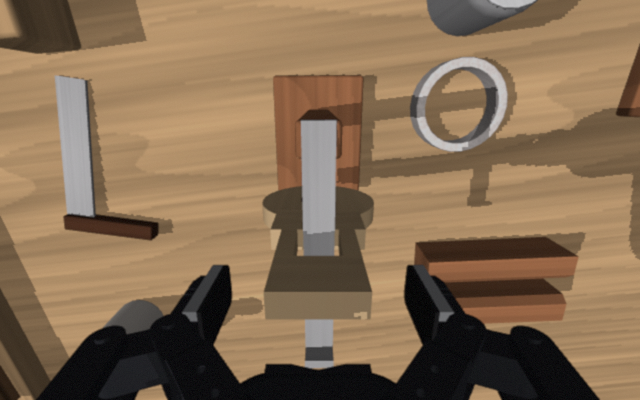

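The front template hangs freely with the fingers clear. Next I'll rise and plan the move to above the rear tab at (0.648,-0.214).

```bash
python3 -m pendant '[[-1,[-0.015,0,0],0],[-1,[-0.03,0,0],0],[-1,[-0.035,0,0],0],[-1,[-0.035,0,0],0],[-1,[-0.01,0,0],0]]'
python3 -c "
from h import *
plan([.6481,-.2142,.320],78.2)"
```

```text
time: 15.12
ee_pos: [0.5907, 0.1603, 0.328]
tcp_rot: [-2.824, 1.565, 0.191]
force: [-0.1, 0.6, -0.2]
gripper_width: 0.085
jaw yaw -97.21 toolx [ 0.006  0.001 -1.   ] z [-0.992  0.126 -0.006] tcp [0.5907 0.1603 0.328 ] twist 4.59 shift [ 0.0079  0.3548 -0.1328] j6 1.9
```

```bash
python3 -m pendant '[[-1,[0,0,0],4.6],[-1,[0,0.036,-0.013],0],[-1,[0,0.036,-0.013],0],[-1,[0,0.036,-0.013],0],[-1,[0,0.036,-0.013],0],[-1,[0,0.036,-0.013],0],[-1,[0,0.036,-0.013],0],[-1,[0,0.036,-0.014],0],[-1,[0,0.036,-0.014],0],[-1,[0,0.036,-0.014],0],[-1,[0,0.03,-0.013],0],[-1,[0,0,0],0],[-1,[0,0,0],0]]'
python3 tabs.py w9; python3 -c "
from h import *
plan([.6481,-.2142,.200],78.2)"
```

```text
time: 16.75
ee_pos: [0.6479, -0.213, 0.3235]
tcp_rot: [-0.389, 1.57, 2.547]
force: [-0.4, 0.6, -0.2]
gripper_width: 0.0855
tab 1144 [ 0.6479 -0.2143] [0.046  0.0153] 78.3 z 0.2321
bar 1101 [ 0.6753 -0.2198] [0.0455 0.0424] 78.9 z 0.2002
bar 962 [ 0.599  -0.2065] [0.016  0.0606] 80.2 z 0.2003
bar 151 [0.5883 0.1375] [0.0159 0.0076] 12.0 z 0.1986
bar 384 [0.5525 0.1616] [0.0143 0.0434] 81.7 z 0.199
lip 174 [ 0.655  -0.2158] [0.0457 0.001 ] 78.8 z 0.2106
lip 116 [ 0.5676 -0.2008] [0.0156 0.0061] 78.8 z 0.2099
lip 41 [0.5347 0.1603] [0.0068 0.0056] 84.8 z 0.2087
front_template_eye 0.39 [18.1, 334.9] [0.44249244 0.3934653  0.01224916]
rear_template_eye 0.56 [318.6, 196.7] [ 0.65504234 -0.21502041  0.22420956]
full_hook_tip 0.63 [322.6, 274.6] [ 0.56952728 -0.20127771  0.20487041]
spare_hook_tip 0.77 [6.2, 359.2] [0.53665477 0.15784201 0.20596145]
jaw yaw -101.75 toolx [ 0. -0. -1.] z [-0.979  0.204 -0.001] tcp [ 0.6479 -0.2127  0.3245] twist 0.85 shift [ 0.001   0.0004 -0.    ] j6 1.4
jaw yaw -101.75 toolx [ 0. -0. -1.] z [-0.979  0.204 -0.001] tcp [ 0.6479 -0.2127  0.3245] twist 0.05 shift [ 0.1245  0.0014 -0.0004] j6 1.4
```

View pics/w9.png

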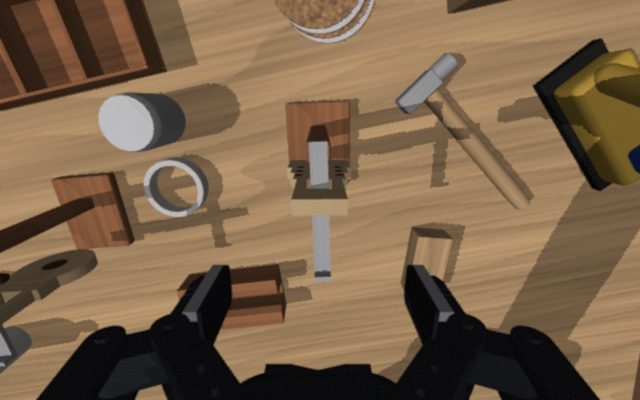

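The rear tab is at (320,205), undisturbed, and the front template on the other hook shows at lower left. I'll go down and grip.

```bash
python3 -m pendant '[[-1,[0.03,0.0014,0],0],[-1,[0.03,0,0],0],[-1,[0.03,0,0],0],[-1,[0.02,0,0],0],[-1,[0.0145,0,0],0],[-1,[0,0,0],0],[-1,[0,0,0],0],[1,[0,0,0],0],[1,[0,0,0],0],[1,[0,0,0],0],[1,[0,0,0],0],[1,[0,0,0],0],[1,[0,0,0],0]]' 60
python3 -m pendant '[[1,[-0.007,0,0],0],[1,[-0.007,0,0],0],[1,[-0.005,0,0],0],[1,[0,0,0],0]]'
python3 tabs.py w10
```

```text
time: 18.62
ee_pos: [0.6479, -0.2151, 0.2005]
tcp_rot: [2.902, 1.569, -0.446]
force: [-0.9, 0.3, 5.0]
gripper_width: 0.0452
time: 19.12
ee_pos: [0.6478, -0.215, 0.2191]
tcp_rot: [2.884, 1.57, -0.464]
force: [0.1, 0.1, -1.1]
gripper_width: 0.0449
tab 2488 [ 0.6559 -0.2167] [0.0726 0.0058] 78.1 z 0.2326
bar 2783 [ 0.6708 -0.2186] [0.022  0.0519] 79.7 z 0.2002
bar 152 [ 0.6545 -0.2008] [0.0156 0.0078] 29.6 z 0.1999
bar 160 [ 0.6491 -0.2309] [0.0074 0.0143] 33.8 z 0.1993
bar 1067 [ 0.5851 -0.2039] [0.0159 0.0333] 80.3 z 0.2003
lip 157 [ 0.6506 -0.2328] [0.0052 0.0115] 15.3 z 0.2113
lip 167 [ 0.6566 -0.1984] [0.0101 0.0052] 77.8 z 0.2107
lip 161 [ 0.5696 -0.2011] [0.0157 0.0033] 82.5 z 0.2086
rear_template_eye 0.68 [317.4, 266.0] [ 0.65468233 -0.21617769  0.23218133]
full_hook_tip 0.89 [324.0, 358.1] [ 0.56928777 -0.20301748  0.20341176]
jaw yaw -101.82 toolx [-0.001  0.    -1.   ] z [-0.979  0.205  0.001] tcp [ 0.6475 -0.2149  0.2182] twist 0.78 shift [-0.0009  0.     -0.0003] j6 1.4
```

View pics/w10.png

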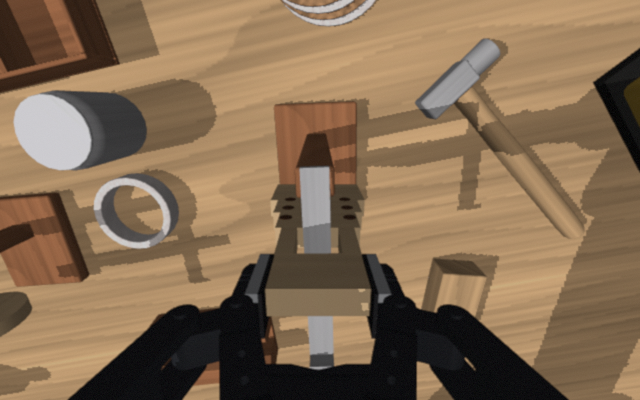

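Gripped and lifted, with the window centred on the bar. I'll slide it 125 mm out along the bar.

```bash
python3 -m pendant '[[1,[0,0.0004,0.012],0],[1,[0,0.0004,0.013],0],[1,[0,0.0004,0.013],0],[1,[0,0.0004,0.013],0],[1,[0,0.0004,0.013],0],[1,[0,0.0004,0.013],0],[1,[0,0.0004,0.012],0],[1,[0,0.0004,0.012],0],[1,[0,0.0004,0.012],0],[1,[0,0.0004,0.012],0],[1,[0,0,0],0],[1,[0,0,0],0]]'
python3 - <<'E'
from h import *
st=r.read_state();c=r.read_camera('wrist');save(c,'w11');P=cloud(c,st)
ct=r.read_camera('top');save(ct,'t11');
# block from both
for n,cc,PP in [('w',c,P),('t',ct,cloud(ct)),('t0',None,np.load('top0.npy'))]:
    x,y,z=PP[...,0],PP[...,1],PP[...,2]
    m=(x>.37)&(x<.53)&(y>-.12)&(y<.08)&(z>.046)&(z<.054)
    if m.sum()>50:
        a=cv2.minAreaRect(PP[m][:,:2].astype(np.float32));print(n,m.sum(),np.round(a[0],4),np.round(a[1],4),a[2])
    # slot: points floor
    f=(x>.37)&(x<.53)&(y>-.09)&(y<.04)&(z>.006)&(z<.014)
    q=PP[f][:,:2]
    if len(q)>20:
        mu=q.mean(0);d=np.linalg.svd(q-mu,full_matrices=False)[2][0];print('  floor',len(q),mu,np.degrees(np.arctan2(d[1],d[0])))
plan([.446,-.025,.219],85.5,st)
E
```

```text
time: 20.88
ee_pos: [0.5246, -0.1933, 0.2187]
tcp_rot: [2.872, 1.57, -0.476]
force: [-0.2, 0.3, -2.0]
gripper_width: 0.0446
w 4851 [ 0.4446 -0.0256] [0.161  0.0857] 85.25550842285156
  floor 758 [ 0.45156688 -0.02487408] 82.52326729623263
t 1043 [ 0.4461 -0.0253] [0.16   0.0843] 85.52894592285156
  floor 297 [ 0.44638397 -0.02535165] 87.00425399492073
t0 1054 [ 0.446 -0.025] [0.1598 0.0843] 85.5002212524414
  floor 310 [ 0.44718996 -0.02546605] 85.54881084144297
jaw yaw -101.82 toolx [ 0. -0. -1.] z [-0.979  0.205 -0.   ] tcp [ 0.5246 -0.1933  0.2187] twist -7.32 shift [-0.0004 -0.1616  0.0916] j6 1.36
```

View pics/w11.png

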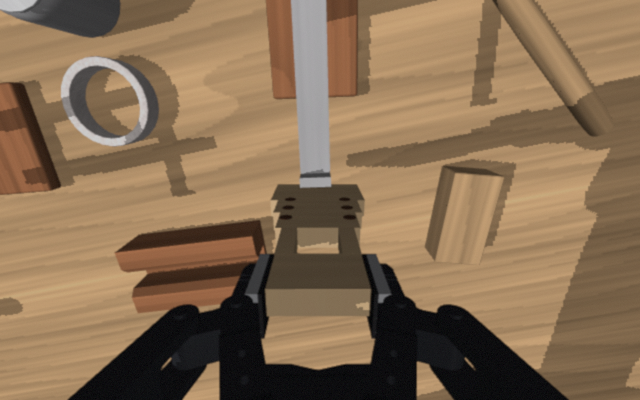

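The rear template is off the hook, with the lip at (316,178) well behind it. I'll carry it above the block.

```bash
python3 -m pendant '[[1,[0,0,0.01],-3.6],[1,[0,-0.008,0.01],-3.7],[1,[0,-0.02,0.009],0],[1,[0,-0.025,0.009],0],[1,[0,-0.025,0.009],0],[1,[0,-0.025,0.009],0],[1,[0,-0.02,0.009],0],[1,[0,-0.018,0.009],0],[1,[0,-0.012,0.009],0],[1,[0,-0.007,0.006],0],[1,[0,0,0],0],[1,[0,0,0],0],[1,[0,0,0],0]]'
python3 - <<'E'
from h import *
st=r.read_state();c=r.read_camera('wrist');save(c,'w12');P=cloud(c,st)
plan([.4455,-.0253,.219],85.4,st)
x,y,z=P[...,0],P[...,1],P[...,2]
m=(x>.37)&(x<.53)&(y>-.12)&(y<.08)&(z>.046)&(z<.054)
a=cv2.minAreaRect(P[m][:,:2].astype(np.float32));print(m.sum(),np.round(a[0],4),np.round(a[1],4),a[2])
M=R.from_euler('xyz',st['tcp_rot']).as_matrix()
Q=(P-st['ee_pos'])@M  # tool coords
# template rear face visible: between tool x 0..0.14
for xa in np.arange(-.03,.14,.02):
    s=(Q[...,0]>xa)&(Q[...,0]<xa+.006)&(abs(Q[...,1])<.045)&(abs(Q[...,2])<.02)&(c['z_map']>0)
    if s.sum()>5: print(round(xa,3),s.sum(),'z',np.median(Q[s][:,2]).round(4),'y',Q[s][:,1].min().round(3),Q[s][:,1].max().round(3))
c=r.read_camera('scene');save(c,'s12')
c=r.read_camera('top');save(c,'t12')
E
```

```text
time: 22.6
ee_pos: [0.4492, -0.0253, 0.2185]
tcp_rot: [0.781, 1.571, -2.44]
force: [-0.2, -0.4, -1.8]
gripper_width: 0.0448
jaw yaw -94.55 toolx [-0. -0. -1.] z [-0.997  0.079  0.   ] tcp [ 0.4492 -0.0253  0.2185] twist 0.05 shift [-0.0005  0.0003  0.0037] j6 1.51
5377 [ 0.4445 -0.0257] [0.1603 0.0848] 85.38744354248047
-0.03 1236 z -0.0071 y -0.036 0.036
-0.01 643 z -0.0072 y -0.034 0.034
0.01 177 z -0.0071 y -0.023 0.023
0.03 1129 z -0.0018 y -0.027 0.027
0.05 247 z -0.0071 y -0.027 0.027
0.07 230 z -0.0071 y -0.032 0.032
0.09 288 z -0.007 y -0.038 0.038
0.11 169 z -0.0071 y -0.038 0.037
0.13 141 z -0.0071 y -0.038 0.037
```

View pics/w12.png

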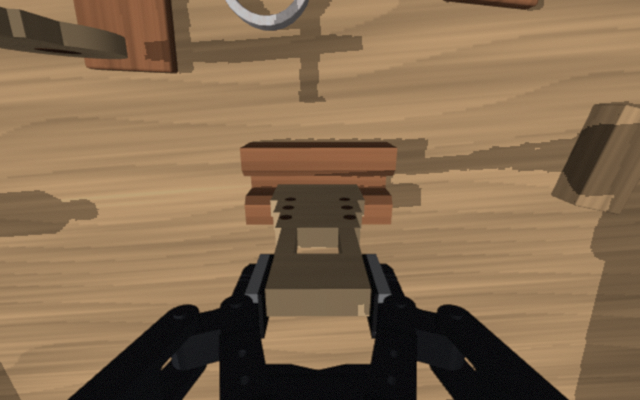

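View pics/s12.png

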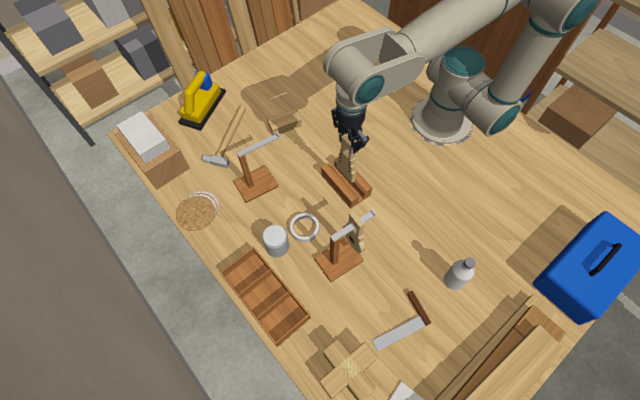

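The template hangs vertical in the jaws, 0 to 0.2 mm off centre. The block centre is 4.5 mm ahead along tool z, so I'll shift and lower.

```bash
python3 -m pendant '[[1,[0,0,0.0045],0],[1,[0,0,0],0],[1,[0.01,0,0],0],[1,[0.01,0,0],0],[1,[0.01,0,0],0],[1,[0.008,0,0],0],[1,[0.006,0,0],0],[1,[0.006,0,0],0],[1,[0.006,0,0],0],[1,[0.006,0,0],0],[1,[0,0,0],0]]'

```

```text
time: 24.12
ee_pos: [0.4443, -0.0245, 0.156]
tcp_rot: [0.024, 1.57, 3.087]
force: [0.2, 0.3, -1.5]
gripper_width: 0.0449
```

```bash
python3 -m pendant '[[1,[0.003,0,0],0],[1,[0.0015,0,0],0],[1,[0.001,0,0],0],[1,[0,0,0],0]]'

```

```text
time: 24.62
ee_pos: [0.4446, -0.0246, 0.1511]
tcp_rot: [1.548, 1.571, -1.673]
force: [-0.1, 0.7, -1.6]
gripper_width: 0.0448
```

```bash
python3 -m pendant '[[1,[0.0007,0,0],0],[1,[0.0005,0,0],0],[1,[0,0,0],0]]'; python3 -m pendant '[[1,[0.0005,0,0],0],[1,[0,0,0],0]]'

```

```text
time: 25.0
ee_pos: [0.4449, -0.0246, 0.1505]
tcp_rot: [3.049, 1.57, -0.171]
force: [-0.7, 0.4, 3.7]
gripper_width: 0.0451
time: 25.25
ee_pos: [0.4451, -0.0246, 0.1505]
tcp_rot: [3.103, 1.569, -0.117]
force: [-0.8, 1.5, 6.5]
gripper_width: 0.0449
```

It touches the floor at TCP z=0.1505, which puts the lower end at about 0.0105 m, so it is home. I'll check before releasing.

```bash
python3 -m pendant '[[0.1,[0,0,0],0],[0,[0,0,0],0],[-0.3,[0,0,0],0],[-0.7,[0,0,0],0],[-1,[0,0,0],0],[-1,[0,0,0],0],[-1,[0,0,0],0]]' 
python3 - <<'E'
from h import *
st=r.read_state();c=r.read_camera('wrist');save(c,'w13');P=cloud(c,st)
M=R.from_euler('xyz',st['tcp_rot']).as_matrix();Q=(P-st['ee_pos'])@M
print(st['gripper_width'],st['force'])
for xa in np.arange(-.035,.14,.01):
    s=(Q[...,0]>xa)&(Q[...,0]<xa+.004)&(abs(Q[...,1])<.03)&(abs(Q[...,2])<.02)&(c['z_map']>0)
    if s.sum()>5: print(round(xa,3),s.sum(),'z',np.median(Q[s][:,2]).round(4),'y',Q[s][:,1].min().round(3),Q[s][:,1].max().round(3))
E
```

```text
time: 26.12
ee_pos: [0.4446, -0.0246, 0.1493]
tcp_rot: [1.231, 1.571, -1.99]
force: [1.0, -0.3, 0.0]
gripper_width: 0.0852
0.08520225806550501 [ 1.02711594 -0.33245106  0.00138728]
-0.035 3226 z -0.0011 y -0.024 0.022
-0.025 484 z -0.0073 y -0.024 0.022
-0.015 388 z -0.0073 y -0.024 0.022
-0.005 333 z -0.0074 y -0.024 0.022
0.005 127 z -0.0074 y -0.024 0.022
0.015 132 z -0.0075 y -0.023 0.022
0.025 97 z -0.0077 y -0.023 0.022
0.035 210 z -0.0077 y -0.028 0.026
0.045 179 z -0.0078 y -0.027 0.026
0.055 151 z -0.0079 y -0.027 0.026
0.065 164 z -0.008 y -0.03 0.03
0.075 133 z -0.0082 y -0.03 0.029
0.085 119 z -0.0082 y -0.03 0.03
0.095 154 z -0.0085 y -0.03 0.03
0.105 231 z -0.0113 y -0.029 0.029
0.115 12 z -0.008 y -0.008 0.029
```

View pics/w13.png

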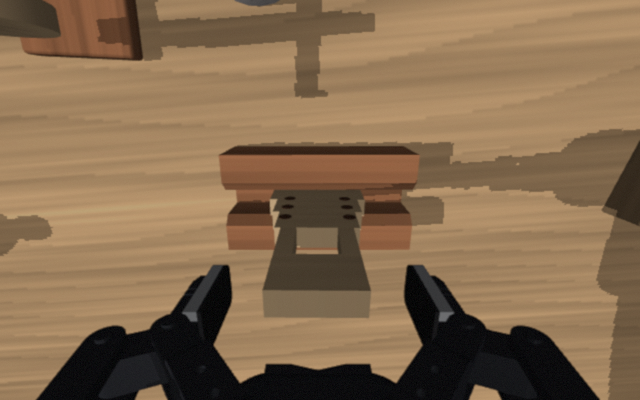

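It stands upright, under 0.5° off vertical, with the fingers clear. I'll retract straight up and check everything.

```bash
python3 -m pendant '[[-1,[-0.01,0,0],0],[-1,[-0.02,0,0],0],[-1,[-0.03,0,0],0],[-1,[-0.035,0,0],0],[-1,[-0.035,0,0],0],[-1,[-0.035,0,0],0],[-1,[-0.02,0,0],0],[-1,[0,0,0],0],[-1,[0,0.04,0],0],[-1,[0,0.04,0],0],[-1,[0,0.04,0],0],[-1,[0,0,0],0]]'
python3 - <<'E'
from h import *
st=r.read_state();print(st['time'],st['ee_pos'])
for n in ['wrist','top','scene']:
    st=r.read_state();c=r.read_camera(n);save(c,n+'14');P=cloud(c,st);x,y,z=P[...,0],P[...,1],P[...,2]
    for nm,(a,b,d,e,lo,hi) in dict(slot=(.4,.5,-.08,.03,.172,.195),spare=(.53,.65,.1,.22,.222,.24)).items():
        m=(c['z_map']>0)&(x>a)&(x<b)&(y>d)&(y<e)&(z>lo)&(z<hi)
        if m.sum()>10: q=cv2.minAreaRect(P[m][:,:2].astype(np.float32));print(n,nm,m.sum(),np.round(q[0],4),np.round(q[1],4),round(q[2],1),np.percentile(P[m][:,2],[5,50,95]).round(4))
E
```

```text
time: 27.68
ee_pos: [0.4345, -0.146, 0.3329]
tcp_rot: [-0.19, 1.568, 2.869]
force: [0.9, 0.1, 0.3]
gripper_width: 0.0852
27.675 [ 0.43451119 -0.1459531   0.33288414]
wrist slot 779 [ 0.4467 -0.0243] [0.0469 0.0144] 84.8 [0.1743 0.1819 0.1831]
top slot 112 [ 0.4465 -0.0238] [0.0461 0.0139] 84.4 [0.1784 0.1816 0.1856]
top spare 125 [0.5912 0.1602] [0.0462 0.0146] 84.0 [0.2251 0.2312 0.235 ]
scene slot 90 [ 0.4475 -0.0233] [0.0467 0.0151] 83.7 [0.1744 0.1814 0.1857]
scene spare 119 [0.5902 0.1598] [0.0471 0.0148] 82.4 [0.2244 0.2316 0.2351]
```

View pics/scene14.png

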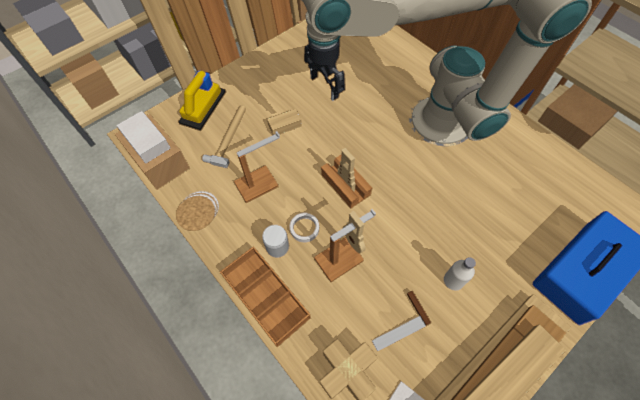

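View pics/top14.png

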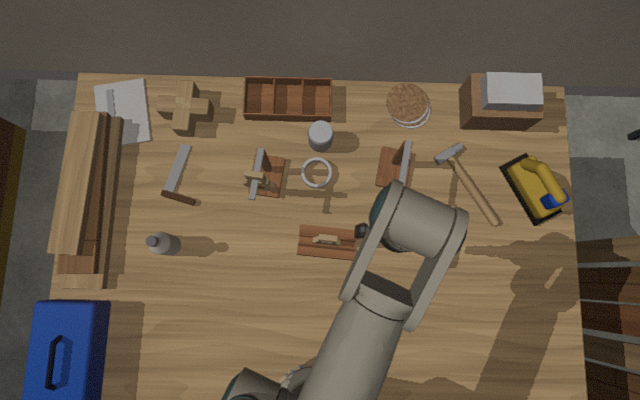

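Both templates are in place: the front one hangs on the spare hook at (355,230) in the scene view, and the rear one stands in the slot at (347,170). The bystanders haven't moved, so I'm handing in.

```bash
python3 -c "
from plant import r
print(r.close_job())"
```

```text
the job is handed in; nothing more can be done
None
```

The job is done and handed in at about 28 s of the 58 s allowed. I lifted the front template off and hung it on the empty hook. Then I slid the rear one off its hook and lowered it into the slot of the block until it touched the floor.

- **Front template:** its tab top is at about 0.232 m, which is right for hanging with the window resting on the bar. It sits about 57 mm out from the post, and the gripper is clear of it.
- **Rear template:** its tab top is at about 0.182 m, which matches the slot floor (10 mm) plus its height (172 mm), so it is fully home. It leaned less than 1° just after release.
- **Everything else:** the other things on the bench look unmoved when the before and after pictures are compared by eye. In the last top view the arm hides the offcut, but the scene view shows it in place.
- **Forces:** the highest reading printed at the end of a move was about 6.5 N.
- **Disagreement:** the wrist camera put the block's centre about 1.5 mm nearer the robot than the top camera did. I followed the wrist camera, and the template went into the slot with no contact until the floor.

No checks failed.

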